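# Set out the sharpening station

## Task

Set out the sharpening bench: lay the thick whetstone on the wooden holder, centred and lengthwise between its end cleats, the thin whetstone lengthwise in the middle of the rubber mat, and the small dressing block centred on top of the thick stone, lengthwise along it. Stand the oil jar on the table midway between the centres of the holder and the mat, and the flat tin right behind the jar (on the side away from the robot) on the table with about a finger's width between the two. Keep the jar upright and leave the paint can, the steel block and the pencil where they are.

Things in the scene. Friction and masses are not known exactly. Their poses are not given: they have to be found in the camera images.
- holder: Fixed whetstone holder: pale wooden board 190 x 80 x 14 mm with a dark cleat, 12 mm wide and 8 mm high, across each end (166 mm between them). Origin: centre of its underside, on the table; x along its length, away from the robot (within 0.12 rad), y across, z up; deck at z = 14 mm, cleat tops 22 mm. 190 to 200 mm left or right of the mat, centre to centre, about parallel to it.
- mat: Fixed plain black rubber mat 170 x 80 x 3 mm, flat on the table. Origin: centre of its underside; x along its 170 mm length, pointing roughly away from the robot, y across, z up; its top is at z = 3 mm.
- thick_stone: Thick grey whetstone, the larger of the two, 150 x 56 x 28 mm, 0.5 kg, lying loose on the table. Origin: centre of its underside; x along its length, y across, z up.
- thin_stone: Thin grey whetstone, the narrower and shorter of the two, 130 x 40 x 14 mm, 0.16 kg, lying loose on the table. Origin: centre of its underside; x along its length, y across, z up.
- dressing_block: Small pale dressing block 60 x 36 x 20 mm, 90 g, lying loose on the table. Origin: centre of its underside; x along its 60 mm length, y across, z up.
- oil_jar: Small round glass oil jar with a black screw cap, 44 mm in diameter and 60 mm high, 120 g, standing loose on the table. Origin: centre of its underside; z up along its axis.
- tin: Flat round metal tin with a lid, 52 mm in diameter over the lid (50 mm below) and 26 mm high, 90 g, standing loose on the table. Origin: centre of its underside; z up along its axis.
- paint_can: Bystander, to be left alone: round can 66 mm in diameter, 65 mm high, standing just beyond the work, to one side. Origin: centre of its underside.
- steel_block: Bystander, to be left alone: dark steel block 60 x 70 x 45 mm, 1.4 kg, just beyond the work, to one side. Origin: centre of its underside.
- pencil: Bystander, to be left alone: yellow pencil 172 mm long, 8 mm thick, lying crosswise on the table just beyond the work. Origin: on its underside, 80 mm from its blunt end; x along its length to the point.

How it is judged:
By the outcome, as a careful person would: the job done as asked, in the order asked, and still so for the second after the job is handed in, with the robot touching nothing.
It also fails if it takes over 138 s, if anything falls off the work surface, if the arm or the gripper's body presses on something with over 40 N, if the wrist force passes 120 N, or if a joint passes its speed limit or range.

## Robot

A 6-joint arm with a two-finger parallel gripper is mounted at the origin on the work surface. World frame = base frame: x ahead of the robot, y to its left, z up, the work surface at z = 0. Lengths are in m, angles in rad, forces in N, time in s.
With the tool pointing down it reaches from about 0.35 to 0.875 m from the base axis. Payload 15.5 kg.
Tool frame: the origin (TCP) lies at the very end of the fingers, on their centre line; the grasp point (between the pads) lies 19 mm behind it; z points along the fingers, y is the line along which they close (so a half turn about z gives the same grasp; the last joint's range is limited). The gripper opens to 85 mm and grips with 20 to 120 N. Pads are 22 mm wide; open, the fingers measure 114 mm over their backs; the gripper's body (76 mm by 85 mm) begins 54 mm behind the grasp point. The pads swing forward as they close: fully open they stand 13 mm farther back than shut.
Start: joints at [-1.315, 0.494, 1.345, -0, 1.302, -0.096], TCP at [0.215, -0.587, 0.231] pointing down, gripper open.
Joint ranges: [-2.91, 2.91], [-0.82, 2.16], [0.22, 2.67], [-1.22, 4.37], [0.12, 2.79], [-3.08, 3.08]. Speed limits (rad/s): [1.89, 1.89, 2.57, 3.01, 3.01, 3.01].

## Interface

Orientations are given as a 3x3 rotation matrix whose columns are the frame's x, y, z axes.
In Python, from bench import bot gives the robot as it stands.
- The arm moves only by the tool step_arm, never from a script. Its argument "deltas" is a list of rows, each an object with "offset": the shift along the tool's x, y, z in units of 60 mm (1.0 is 60 mm), a list of three; "roll": the turn about the tool's z in units of 10 degrees (1.0 is 10 degrees); "gripper": the closure, from -1 (fully open) to 1 (shut). A call has 1 to 10 rows; each row is the pose to reach, as a shift and turn from the pose commanded when the call began, along the tool's axes at that moment; what a row does not reach only later rows make up. A row lasts 1/8 s, in which the tool goes at most 62.5 mm and 10.7 degrees, less where a joint would pass 70% of its speed; a pose out of reach is approached as far as the arm can. A call with a gripper value outside its range is refused whole. The fingers move at their own pace and stop on an object; "grip_force" is the grip in N (left out, the last holds). Time passes only in rows, so rows that repeat a pose let the fingers close. It gives the time, the measured TCP pose, the force, the opening and the grip force at its end, in the units of the state.
- bot.observe(): the state, without advancing time (a new reading comes with each control period).
- bot.capture(name): name is "side" or "top" or "wrist"; returns the picture (384x512x3 uint8, red, green, blue); there is no depth.
- bot.camera_info(name): a dict with "fx", "fy", "cx", "cy" (pixels), "xyz" and "rotation" of the camera in the world. Camera axes: x right, y down, z forward; pixel columns grow to the right and rows downward; lengths in m; the calibration is good to about 2 mm. A picture is of the moment at which its call begins: read the wrist's pose just before it. camera_info takes no time and is no camera call; for the wrist camera it gives the pose at the moment of the call.
- bot.finish_job(): hands the job in; it is judged then, once.
The state is a dict: "time_s": time; "q": joint angles; "joint_vel": joint speeds; "effort": joint torques, N m; "eef_pos": TCP position; "tcp_rot": TCP orientation; "force": force on the tool from outside, world axes, zero at the start; "torque": the same for the moment, N m; "grip_width": finger opening in m; "grip_force": force on a finger pad.
Only numpy, scipy, OpenCV 4.12 (cv2) and the standard library are available. Lean on these libraries where they do the work, as an engineer would, in place of code of your own. Each camera call takes 0.05 s, during which the arm holds its last target. There are 200 camera calls.

## Working session

There is one attempt and no reset: what is moved stays moved. The work goes in short steps, Python scripts to look and compute and a tool call to move; the robot and the scene stay as the last step left them, time stands still between calls to the robot, and variables do not carry over. Pictures are saved under pics/ and viewed, at most 15 in all, crops included, and the job is handed in when it is done.

Besides the shell and the picture viewer there is one more tool, called after "Request:" by a JSON object that holds its "name" and its "arguments". step_arm: Moves the arm, as the interface text tells. Its arguments: {"type":"object","properties":{"deltas":{"type":"array"},"grip_force":{"type":"number"}},"required":["deltas"]}

```bash
ls; mkdir -p pics
python3 - <<'E'
from bench import bot
import cv2
for n in ("top","side"):
    im=bot.capture(n); cv2.imwrite(f"pics/{n}0.png",im[:,:,::-1]); i=bot.camera_info(n); print(n,i)
s=bot.observe(); print(s)
E
```

```text
pics
top {'fx': 442.87638152027847, 'fy': 442.87638152027847, 'cx': 249.37244766622504, 'cy': 192.46610458265852, 'xyz': array([0.39151651, 0.00797088, 1.06406563]), 'rotation': array([[-0.01153201, -0.98385542,  0.17859318],
       [-0.99991509,  0.01243032,  0.00391171],
       [-0.00606852, -0.1785329 , -0.98391523]])}
side {'fx': 362.0579132898545, 'fy': 362.0579132898545, 'cx': 252.86088754631643, 'cy': 189.72714007139015, 'xyz': array([0.22150259, 0.68387608, 0.59688567]), 'rotation': array([[-0.88354188, -0.28765525,  0.36960547],
       [-0.46821816,  0.5236274 , -0.71174862],
       [ 0.01120267, -0.80191571, -0.59733215]])}
{'time_s': 0.1, 'q': array([-1.31451049e+00,  4.94118262e-01,  1.34604243e+00,  2.80887326e-05,
        1.30249754e+00, -9.54688019e-02]), 'joint_vel': array([ 0.0017831 , -0.00214361, -0.00194082,  0.00095978, -0.00227072,
        0.00054482]), 'effort': array([ 1.38443360e-03, -8.83585382e+01, -3.84564829e+01, -5.41221016e-05,
        5.22152404e-03,  1.77354161e-05]), 'eef_pos': array([ 0.21529244, -0.58642088,  0.23077067]), 'tcp_rot': array([[ 9.38772192e-01,  3.44538403e-01, -2.43915399e-04],
       [ 3.44538465e-01, -9.38771628e-01,  1.03764664e-03],
       [ 1.28528260e-04, -1.05815205e-03, -9.99999432e-01]]), 'force': array([ 0.22597285, -0.65250452, -0.00566498]), 'torque': array([-0.01577196,  0.04392431, -0.04293215]), 'grip_force': 0.0, 'grip_width': 0.0854799202531994}
```

View pics/top0.png

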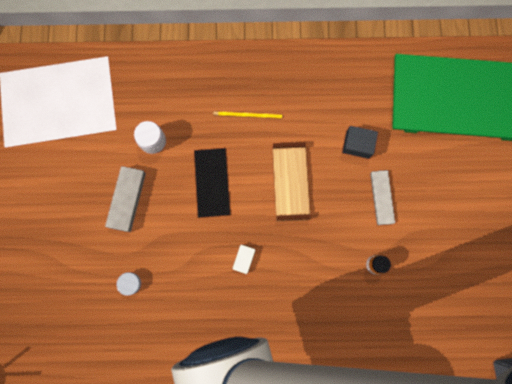

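View pics/side0.png

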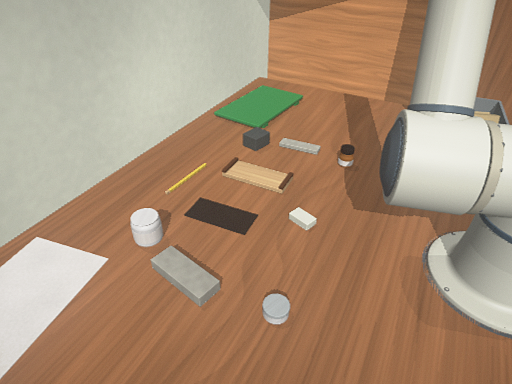

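The top view (up = +x, left = +y) shows the thick stone at (125,198), mat (212,182), holder (291,181), thin stone (383,197), block (244,259), tin (128,284) and jar (379,264). The can is at (150,137), the steel block at (360,142) and the pencil at (247,115). The side view agrees.

```bash
cat > h.py <<'E'
import numpy as np, cv2
from bench import bot
def cast(px,info,z):
    px=np.asarray(px,float).reshape(-1,2)
    d=np.c_[(px[:,0]-info['cx'])/info['fx'],(px[:,1]-info['cy'])/info['fy'],np.ones(len(px))]@info['rotation'].T
    o=info['xyz']; return (o+d*((z-o[2])/d[:,2])[:,None])[:,:2]
def proj(p,info):
    c=(np.asarray(p)-info['xyz'])@info['rotation']; return c[...,:2]/c[...,2:]*[info['fx'],info['fy']]+[info['cx'],info['cy']]
def rect(pts):
    "centre mm, long, short mm, angle of long axis (deg, from world x, -90..90)"
    (cx,cy),(w,h),a=cv2.minAreaRect((pts*1000).astype(np.float32))
    if w<h: w,h,a=h,w,a+90
    return np.round([cx,cy,w,h,(a+90)%180-90],1)
def blobs(mask,amin=150):
    cs,_=cv2.findContours(mask.astype(np.uint8),cv2.RETR_EXTERNAL,cv2.CHAIN_APPROX_NONE)
    return [c.reshape(-1,2) for c in cs if cv2.contourArea(c)>amin]
E
python3 - <<'E'
from h import *
im=cv2.imread('pics/top0.png'); hsv=cv2.cvtColor(im,cv2.COLOR_BGR2HSV); info=bot.camera_info('top')
for n,p in dict(thick=(125,195),thickside=(137,190),mat=(212,182),hold=(285,181),cleat=(292,146),thin=(383,197),blk=(244,258),tin=(128,284),jar=(381,264),wood=(180,200),wood2=(330,230),shadow=(400,300)).items(): print(n,hsv[p[1],p[0]])
m=(hsv[:,:,1]<110); m[:50]=0; m[330:]=0
for c in blobs(m,100): 
    print('lowsat',c.mean(0).round(),[rect(cast(c,info,z)) for z in (0,.014,.028)])
m=(hsv[:,:,2]<50);m[:50]=0; m[330:]=0
for c in blobs(m,60): print('dark',c.mean(0).round(),rect(cast(c,info,0.003)))
b=bot.camera_info('wrist'); s=bot.observe(); print(b, s['tcp_rot'].T@(b['xyz']-s['eef_pos']), s['tcp_rot'].T@b['rotation'])
E
```

```text
thick [ 17  28 184]
thickside [ 14  34 172]
mat [75 15 33]
hold [ 20 115 244]
cleat [ 11 180  92]
thin [ 17  26 209]
blk [ 23  14 244]
tin [108   6 209]
jar [120  18  28]
wood [ 12 172 184]
wood2 [ 11 175 181]
shadow [ 11 177 124]
lowsat [128. 283.] [array([370.3, 300.9,  57.2,  53.1,  89.4]), array([370.5, 297.1,  56.5,  52.4,  89.4]), array([370.8, 293.2,  55.7,  51.7,  89.4])]
lowsat [381. 264.] [array([ 408.8, -297.5,   37.8,   37.5,   86.1]), array([ 408.5, -293.5,   37.3,   37. ,   86.1]), array([ 408.3, -289.5,   36.8,   36.5,   86.1])]
lowsat [244. 259.] [array([424.6,  27.8,  64. ,  40. , -19. ]), array([424.1,  27.5,  63.2,  39.5, -19. ]), array([423.7,  27.3,  62.4,  39. , -19. ])]
lowsat [382. 197.] [array([ 569.8, -310.9,  134.2,   45.4,    3.9]), array([ 567.4, -306.7,  132.5,   44.8,    3.9]), array([ 565.1, -302.5,  130.7,   44.2,    3.9])]
lowsat [125. 199.] [array([574.3, 315.3, 156.4,  64.9, -12.4]), array([571.9, 311.2, 154.3,  64.1, -12.4]), array([569.5, 307.2, 152.3,  63.2, -12.4])]
lowsat [212. 182.] [array([612.1, 104.6, 165.6,  75.5,   3.7]), array([609.2, 1
[... 455 characters left out ...]
 array([822.8, 493.1, 280.3, 201.6, -81.4]), array([817.1, 486.7, 276.6, 199. , -81.4])]
dark [381. 264.] [ 409.5 -296.7   37.7   35.5   86.5]
dark [211. 182.] [611.5 104.2 163.8  74.5   3.9]
{'fx': 317.82077974924533, 'fy': 317.82077974924533, 'cx': 257.8832476304884, 'cy': 194.06088677232918, 'xyz': array([ 0.28288421, -0.56124614,  0.373723  ]), 'rotation': array([[ 0.34532051, -0.90015693, -0.26546421],
       [-0.93848406, -0.33157581, -0.09646322],
       [-0.00118947,  0.28244466, -0.95928286]])} [ 0.07214531 -0.00049664 -0.14294261] [[ 8.33285853e-04 -9.59246613e-01 -2.82569001e-01]
 [ 9.99999644e-01  8.36464434e-04  1.09388789e-04]
 [ 1.31428094e-04 -2.82568992e-01  9.59246969e-01]]
```

```bash
cat >> h.py <<'E'
def go(x,y,z,yaw=None):
    "print units from the present pose to world pose (mm, deg yaw of tool x)"
    s=bot.observe(); R=s['tcp_rot']; d=R.T@(np.array([x,y,z])/1000-s['eef_pos'])/.06
    y0=np.degrees(np.arctan2(R[1,0],R[0,0])); r=0 if yaw is None else -((yaw-y0+90)%180-90)/10
    print('t',round(s['time_s'],2),'pos',(s['eef_pos']*1000).round(1),'yaw',y0.round(2),'-> offset',d.round(3),'roll',round(r,3),'w',round(s['grip_width']*1000,1),'F',s['force'].round(1))
def look(name,pic=None):
    i=bot.camera_info(name); im=np.ascontiguousarray(bot.capture(name)[:,:,::-1])
    if pic: cv2.imwrite('pics/'+pic+'.png',im)
    return i,im,cv2.cvtColor(im,cv2.COLOR_BGR2HSV)
E
python3 - <<'E'
from h import *
im=cv2.imread('pics/top0.png'); hsv=cv2.cvtColor(im,cv2.COLOR_BGR2HSV); info=bot.camera_info('top')
m=(hsv[:,:,1]<150)&(hsv[:,:,2]>200); m[:50]=0; m[330:]=0
for c in blobs(m,800): print(c.mean(0).round(),rect(cast(c,info,.014)))
go(610,-90,300,4)
E
```

```text
[290. 181.] [610.1 -87.2 162.8  80.2   1.6]
[ 57. 102.] [821.8 493.2 281.3 201.2 -81.2]
t 0.1 pos [ 215.3 -586.4  230.8] yaw 20.15 -> offset [ 9.026 -5.502 -1.147] roll 1.615 w 85.5 F [ 0.2 -0.7 -0. ]
```

Request:
{"name": "step_arm", "arguments": {"deltas": [{"offset": [1, -0.6, -0.2], "roll": 0.3, "gripper": -1}, {"offset": [2, -1.2, -0.4], "roll": 0.6, "gripper": -1}, {"offset": [3, -1.8, -0.6], "roll": 0.9, "gripper": -1}, {"offset": [4, -2.4, -0.8], "roll": 1.2, "gripper": -1}, {"offset": [5, -3, -1], "roll": 1.6, "gripper": -1}, {"offset": [6, -3.6, -1.15], "roll": 1.6, "gripper": -1}, {"offset": [7, -4.2, -1.15], "roll": 1.6, "gripper": -1}, {"offset": [8, -4.8, -1.15], "roll": 1.6, "gripper": -1}, {"offset": [9.03, -5.5, -1.15], "roll": 1.6, "gripper": -1}, {"offset": [9.03, -5.5, -1.15], "roll": 1.6, "gripper": -1}]}}

```text
time_s: 1.35
eef_pos: [0.6023, -0.1001, 0.2999]
tcp_rot: [[0.997, 0.073, -0.0], [0.073, -0.997, -0.0], [-0.0, -0.0, -1.0]]
force: [0.8, -1.2, 0.3]
grip_width: 0.0853
grip_force: 0.0
```

Request:
{"name": "step_arm", "arguments": {"deltas": [{"offset": [0, 0, 0], "roll": 0, "gripper": -1}, {"offset": [0, 0, 0], "roll": 0, "gripper": -1}]}}

```text
time_s: 1.6
eef_pos: [0.6011, -0.1019, 0.2996]
tcp_rot: [[0.997, 0.073, -0.001], [0.073, -0.997, -0.0], [-0.001, -0.0, -1.0]]
force: [0.6, 0.6, -0.2]
grip_width: 0.0854
grip_force: 0.0
```

Run:
```python
from h import *
print(np.abs(bot.observe()['joint_vel']).max())
i,im,hsv=look('wrist','hold')
m=(hsv[:,:,1]<150)&(hsv[:,:,2]>180)
for c in blobs(m,800): print(c.mean(0).round(),rect(cast(c,i,.014)))
go(610,105,300,4)
```

```text
0.02716822850223189
[248. 143.] [611.4 -86.7 162.7  77.3   1.6]
t 1.65 pos [ 600.9 -102.5  299.8] yaw 4.14 -> offset [ 4.020e-01 -3.438e+00 -3.000e-03] roll 0.014 w 85.6 F [ 0.4 -0.8  0.1]
```

View pics/hold.png

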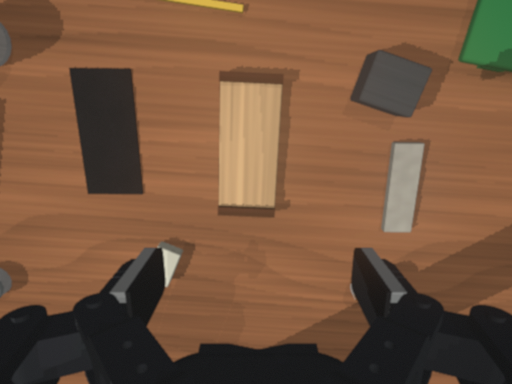

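The wrist view shows the holder (248,143), mat (107,131), thin stone (404,187) and steel block (392,83), all clear of the fingers at the bottom.

Run:
```python
from h import *
im=cv2.imread('pics/hold.png'); hsv=cv2.cvtColor(im,cv2.COLOR_BGR2HSV); i=bot.camera_info('wrist')
m=(hsv[:,:,2]<50)
for c in blobs(m,800): print('mat',c.mean(0).round(),rect(cast(c,i,.003)))
m=(hsv[:,:,1]<80)&(hsv[:,:,2]>120)
for c in blobs(m,300): print('stones',c.mean(0).round(),rect(cast(c,i,.014)))
print('deck edges at z=.014:',cast([[221,80],[282,80],[218,206],[275,206]],i,.014))
go(540,290,250,-12.4)
```

```text
mat [256. 335.] [ 327.5 -117.6  894.3  257.7  -85.8]
mat [110. 125.] [613.8 104.7 165.5  76.2   3.7]
stones [169. 265.] [421.8  14.8  64.2  26.1   3.6]
stones [401. 189.] [ 568.1 -306.1  129.3   44.4    3.8]
deck edges at z=.014: [[ 0.6938564  -0.04811307]
 [ 0.69951049 -0.12548542]
 [ 0.52462047 -0.05063297]
 [ 0.53053642 -0.13149462]]
t 1.65 pos [ 600.9 -102.5  299.8] yaw 4.14 -> offset [-0.539 -6.597  0.831] roll 1.654 w 85.6 F [ 0.4 -0.8  0.1]
```

Request:
{"name": "step_arm", "arguments": {"deltas": [{"offset": [-0.1, -1, 0.2], "roll": 0.4, "gripper": -1}, {"offset": [-0.2, -2, 0.4], "roll": 0.8, "gripper": -1}, {"offset": [-0.3, -3, 0.6], "roll": 1.2, "gripper": -1}, {"offset": [-0.4, -4, 0.8], "roll": 1.65, "gripper": -1}, {"offset": [-0.5, -5, 0.83], "roll": 1.65, "gripper": -1}, {"offset": [-0.54, -6, 0.83], "roll": 1.65, "gripper": -1}, {"offset": [-0.54, -6.6, 0.83], "roll": 1.65, "gripper": -1}, {"offset": [-0.54, -6.6, 0.83], "roll": 1.65, "gripper": -1}, {"offset": [-0.54, -6.6, 0.83], "roll": 1.65, "gripper": -1}]}}

```text
time_s: 2.78
eef_pos: [0.5405, 0.2893, 0.2503]
tcp_rot: [[0.977, -0.215, -0.0], [-0.215, -0.977, -0.0], [-0.0, 0.0, -1.0]]
force: [0.5, 0.1, 0.6]
grip_width: 0.0859
grip_force: 0.0
```

Run:
```python
from h import *
i,im,hsv=look('wrist','thick')
m=(hsv[:,:,1]<80)&(hsv[:,:,2]>90)
for c in blobs(m,300): print('stones',c.mean(0).round(),rect(cast(c,i,.028)))
g=hsv[:,:,2]; c=proj([.572,.311,.028],i).astype(int); print(c,g[c[1],c[0]-80:c[0]+80:4])
go(571,309,120,-12.4)
```

```text
stones [280. 284.] [379.8 295.2  63.9  50.  -12.2]
stones [479. 206.] [432.8  39.6  61.6  47.6 -19.6]
stones [233. 138.] [571.9 311.4 148.5  56.1 -12.4]
stones [255.   9.] [695.3 258.8  61.   23.8  77.6]
stones [51. 17.] [746.4 462.4 147.6  45.4 -81.6]
[233 142] [139 136 136 136 136 136 135 135 136 139 142 145 147 148 147 157 158 155
 153 152 151 148 145 143 146 149 126 109 110 111 112 113 146 148 148 149
 150 150 151 152]
t 2.83 pos [540.6 289.1 250.4] yaw -12.44 -> offset [ 0.422 -0.434  2.173] roll -0.004 w 85.1 F [ 0.3 -0.8  0.2]
```

View pics/thick.png

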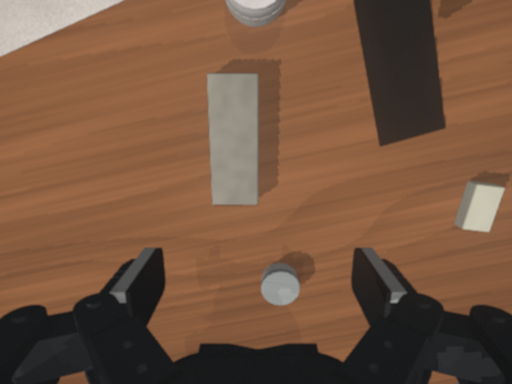

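The stone's top face is clean at (233,138): centre (571.9, 311.4) mm, yaw −12.4°. I'll descend and grip it.

Request:
{"name": "step_arm", "arguments": {"deltas": [{"offset": [0.43, -0.475, 1], "roll": 0, "gripper": -1}, {"offset": [0.43, -0.475, 2], "roll": 0, "gripper": -1}, {"offset": [0.43, -0.475, 3], "roll": 0, "gripper": -1}, {"offset": [0.43, -0.475, 3.6], "roll": 0, "gripper": -1}, {"offset": [0.43, -0.475, 4.0], "roll": 0, "gripper": -1}, {"offset": [0.43, -0.475, 4.08], "roll": 0, "gripper": -1}, {"offset": [0.43, -0.475, 4.08], "roll": 0, "gripper": -1}]}}

```text
time_s: 3.7
eef_pos: [0.5723, 0.3123, 0.0062]
tcp_rot: [[0.977, -0.215, 0.001], [-0.215, -0.977, 0.0], [0.0, -0.0, -1.0]]
force: [0.8, -0.6, 0.3]
grip_width: 0.0853
grip_force: 0.0
```

Request:
{"name": "step_arm", "arguments": {"deltas": [{"offset": [0, 0, 0], "roll": 0, "gripper": 1}, {"offset": [0, 0, 0], "roll": 0, "gripper": 1}, {"offset": [0, 0, 0], "roll": 0, "gripper": 1}, {"offset": [0, 0, 0], "roll": 0, "gripper": 1}, {"offset": [0, 0, 0], "roll": 0, "gripper": 1}, {"offset": [0, 0, 0], "roll": 0, "gripper": 1}], "grip_force": 70}}

```text
time_s: 4.45
eef_pos: [0.5722, 0.313, 0.007]
tcp_rot: [[0.977, -0.214, 0.002], [-0.214, -0.977, 0.0], [0.002, -0.001, -1.0]]
force: [-1.7, -4.4, 11.1]
grip_width: 0.0543
grip_force: 74.2
```

Request:
{"name": "step_arm", "arguments": {"deltas": [{"offset": [0, 0, -0.4], "roll": 0, "gripper": 1}, {"offset": [0, 0, -0.9], "roll": 0, "gripper": 1}, {"offset": [0, 0, -1.5], "roll": 0, "gripper": 1}, {"offset": [0, 0, -1.5], "roll": 0, "gripper": 1}]}}

```text
time_s: 4.95
eef_pos: [0.573, 0.3136, 0.0983]
tcp_rot: [[0.977, -0.214, 0.005], [-0.214, -0.977, 0.002], [0.004, -0.003, -1.0]]
force: [0.3, -0.4, -5.9]
grip_width: 0.0543
grip_force: 77.8
```

Run:
```python
from h import *
go(611,-87,95,1.6)
```

```text
t 4.95 pos [573.  313.6  98.3] yaw -12.34 -> offset [2.044 6.388 0.045] roll -1.394 w 54.3 F [ 0.3 -0.4 -5.9]
```

Request:
{"name": "step_arm", "arguments": {"deltas": [{"offset": [0.25, 0.8, 0], "roll": -0.2, "gripper": 1}, {"offset": [0.5, 1.6, 0], "roll": -0.4, "gripper": 1}, {"offset": [0.75, 2.4, 0], "roll": -0.6, "gripper": 1}, {"offset": [1.0, 3.2, 0], "roll": -0.8, "gripper": 1}, {"offset": [1.28, 4.0, 0], "roll": -1.0, "gripper": 1}, {"offset": [1.53, 4.8, 0], "roll": -1.2, "gripper": 1}, {"offset": [1.8, 5.6, 0], "roll": -1.4, "gripper": 1}, {"offset": [1.95, 6.1, 0], "roll": -1.4, "gripper": 1}, {"offset": [2.04, 6.39, 0], "roll": -1.4, "gripper": 1}, {"offset": [2.04, 6.39, 0], "roll": -1.4, "gripper": 1}]}}

```text
time_s: 6.2
eef_pos: [0.6089, -0.0884, 0.0947]
tcp_rot: [[1.0, 0.028, -0.001], [0.028, -1.0, 0.0], [-0.001, -0.0, -1.0]]
force: [0.4, -0.2, -4.7]
grip_width: 0.0545
grip_force: 77.7
```

Request:
{"name": "step_arm", "arguments": {"deltas": [{"offset": [0, 0, 0], "roll": 0, "gripper": 1}, {"offset": [0, 0, 0], "roll": 0, "gripper": 1}]}}

```text
time_s: 6.45
eef_pos: [0.6091, -0.0867, 0.0954]
tcp_rot: [[1.0, 0.03, -0.0], [0.03, -1.0, 0.0], [-0.0, -0.0, -1.0]]
force: [-0.4, -0.4, -5.8]
grip_width: 0.0542
grip_force: 77.7
```

Run:
```python
from h import *
i,im,hsv=look('wrist','carry')
z=bot.observe()['eef_pos'][2]-.0065
m=(hsv[:,:,1]<60)&(hsv[:,:,2]>90)
for c in blobs(m,300): print('stone',c.mean(0).round(),rect(cast(c,i,z+.028)),c.min(0),c.max(0))
m=(hsv[:,:,1]<150)&(hsv[:,:,1]>70)&(hsv[:,:,2]>180)
for c in blobs(m,800): print('deck',c.mean(0).round(),rect(cast(c,i,.014)))
go(611,-87,24,1.6)
```

```text
stone [123. 377.] [553.  -23.   16.9   9.6 -88.2] [106 367] [140 383]
stone [506. 273.] [ 612.1 -190.3   57.3    9.2   14.5] [490 212] [511 328]
stone [258. 214.] [627.2 -85.4 112.9  55.2   1.8] [184  93] [332 348]
t 6.5 pos [609.2 -86.8  95.5] yaw 1.72 -> offset [0.03  0.005 1.191] roll 0.012 w 54.2 F [-0.7  0.4 -5.9]
```

View pics/carry.png

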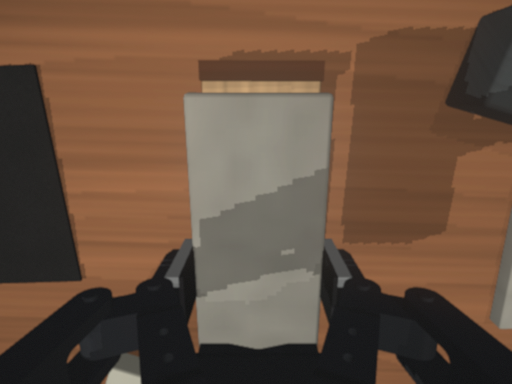

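Run:
```python
from h import *
i=bot.camera_info('wrist')
print(cast([[199,61],[323,61],[200,80],[324,80]],i,.022).round(4)); print(cast([[203,88],[319,88],[261,81]],i,.014).round(4))
print(cast([[185,94],[331,94],[197,340],[318,340]],i,.117).round(4))
```

```text
[[ 0.7038 -0.0461]
 [ 0.7062 -0.1244]
 [ 0.6925 -0.0465]
 [ 0.695  -0.1261]]
[[ 0.6879 -0.047 ]
 [ 0.6903 -0.1247]
 [ 0.6936 -0.0857]]
[[ 0.6825 -0.0575]
 [ 0.6842 -0.1106]
 [ 0.5745 -0.0593]
 [ 0.5762 -0.115 ]]
```

The carried stone is square in the grip, with its front edge at row 94. The cleat edge at row 81 gives a holder centre of (610.6, −87.4), so I'll correct by about 1 mm and lower.

Request:
{"name": "step_arm", "arguments": {"deltas": [{"offset": [0.023, 0.02, 0.4], "roll": 0, "gripper": 1}, {"offset": [0.023, 0.02, 0.8], "roll": 0, "gripper": 1}, {"offset": [0.023, 0.02, 1.05], "roll": 0, "gripper": 1}, {"offset": [0.023, 0.02, 1.15], "roll": 0, "gripper": 1}, {"offset": [0.023, 0.02, 1.2], "roll": 0, "gripper": 1}, {"offset": [0.023, 0.02, 1.24], "roll": 0, "gripper": 1}, {"offset": [0.023, 0.02, 1.25], "roll": 0, "gripper": 1}, {"offset": [0.023, 0.02, 1.25], "roll": 0, "gripper": 1}]}}

```text
time_s: 7.5
eef_pos: [0.6109, -0.0889, 0.021]
tcp_rot: [[1.0, 0.029, 0.001], [0.029, -1.0, -0.0], [0.001, 0.0, -1.0]]
force: [-1.4, 0.2, 1.9]
grip_width: 0.0544
grip_force: 78.4
```

Force went from −5 to +2, so it is resting on the deck. Release and rise.

Request:
{"name": "step_arm", "arguments": {"deltas": [{"offset": [0, 0, 0], "roll": 0, "gripper": -0.2}, {"offset": [0, 0, 0], "roll": 0, "gripper": -1}, {"offset": [0, 0, 0], "roll": 0, "gripper": -1}, {"offset": [0, 0, 0], "roll": 0, "gripper": -1}, {"offset": [0, 0, 0], "roll": 0, "gripper": -1}, {"offset": [0, 0, -0.5], "roll": 0, "gripper": -1}, {"offset": [0, 0, -1.4], "roll": 0, "gripper": -1}, {"offset": [-0.3, 0, -2.3], "roll": 0, "gripper": -1}, {"offset": [-0.6, 0, -3.2], "roll": 0, "gripper": -1}, {"offset": [-0.6, 0, -3.8], "roll": 0, "gripper": -1}]}}

```text
time_s: 8.75
eef_pos: [0.574, -0.09, 0.2512]
tcp_rot: [[1.0, 0.029, 0.002], [0.029, -1.0, -0.0], [0.002, 0.001, -1.0]]
force: [1.0, -0.0, -0.2]
grip_width: 0.0851
grip_force: 0.0
```

Request:
{"name": "step_arm", "arguments": {"deltas": [{"offset": [0, 0, 0], "roll": 0, "gripper": -1}, {"offset": [0, 0, 0], "roll": 0, "gripper": -1}, {"offset": [0, 0, 0], "roll": 0, "gripper": -1}]}}

```text
time_s: 9.12
eef_pos: [0.5742, -0.0898, 0.2472]
tcp_rot: [[1.0, 0.029, -0.002], [0.029, -1.0, 0.001], [-0.002, -0.001, -1.0]]
force: [-1.1, -0.9, 0.3]
grip_width: 0.0855
grip_force: 0.0
```

Run:
```python
from h import *
i,im,hsv=look('wrist','placed1')
m=(hsv[:,:,1]<70)&(hsv[:,:,2]>90)
for c in blobs(m,300): print('stone',c.mean(0).round(),rect(cast(c,i,.042)),rect(cast(c,i,.014)))
go(568,-306,150,3.8)
```

```text
stone [171. 268.] [441.5  10.   69.1  29.9  -1. ] [425.   17.8  74.7  32.3  -1. ]
stone [437. 168.] [ 574.8 -288.3  120.1   42.     3.8] [ 569.1 -304.5  129.8   45.4    3.8]
stone [258. 129.] [610.5 -88.4 149.1  55.7   1.7] [607.6 -88.5 161.1  60.2   1.7]
t 9.18 pos [574.3 -89.9 247.3] yaw 1.66 -> offset [-0.205  3.599  1.62 ] roll -0.214 w 85.5 F [-0.1  0.   0.1]
```

View pics/placed1.png

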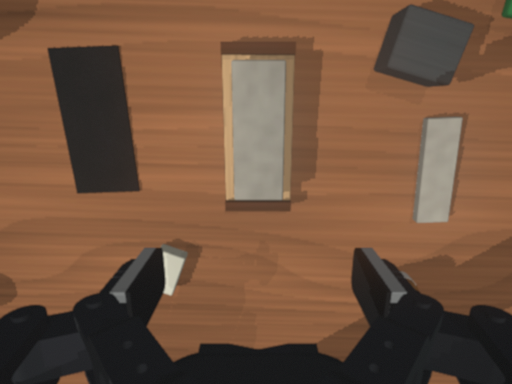

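Run:
```python
from h import *
im=cv2.imread('pics/placed1.png'); hsv=cv2.cvtColor(im,cv2.COLOR_BGR2HSV); i=bot.camera_info('wrist')
c4=cast([[221,42],[296,42],[226,210],[290,210]],i,.022); print(c4.round(4),c4.mean(0).round(4))
for y in (80,130,180): print(y,[ (x,*hsv[y,x,1:]) for x in list(range(219,238,1))+list(range(280,297,1))])
```

```text
[[ 0.7039 -0.0462]
 [ 0.7062 -0.1255]
 [ 0.5157 -0.0517]
 [ 0.5181 -0.1302]] [ 0.611  -0.0884]
80 [(219, np.uint8(132), np.uint8(154)), (220, np.uint8(132), np.uint8(153)), (221, np.uint8(128), np.uint8(155)), (222, np.uint8(115), np.uint8(169)), (223, np.uint8(106), np.uint8(188)), (224, np.uint8(103), np.uint8(198)), (225, np.uint8(102), np.uint8(197)), (226, np.uint8(103), np.uint8(195)), (227, np.uint8(103), np.uint8(195)), (228, np.uint8(103), np.uint8(194)), (229, np.uint8(103), np.uint8(189)), (230, np.uint8(100), np.uint8(183)), (231, np.uint8(83), np.uint8(169)), (232, np.uint8(50), np.uint8(159)), (233, np.uint8(34), np.uint8(159)), (234, np.uint8(32), np.uint8(160)), (235, np.uint8(32), np.uint8(159)), (236, np.uint8(31), np.uint8(158)), (237, np.uint8(31), np.uint8(157)), (280, np.uint8(33), np.uint8(148)), (281, np.uint8(33), np.uint8(148)), (282, np.uint8(31), np.uint8(148)), (283, np.uint8(30), np.uint8(146)), (284, np.uint8(33), np.uint8(133)), (285, np.uint8(55), np.uint8(120)), (286, np.uint8(89), np.uint8(129)), (287, np.uint8(99), np.uint8(139)), (288, np.uint8(99
[... 2253 characters left out ...]
t8(156)), (236, np.uint8(32), np.uint8(158)), (237, np.uint8(32), np.uint8(157)), (280, np.uint8(30), np.uint8(145)), (281, np.uint8(29), np.uint8(141)), (282, np.uint8(37), np.uint8(130)), (283, np.uint8(75), np.uint8(133)), (284, np.uint8(96), np.uint8(141)), (285, np.uint8(97), np.uint8(142)), (286, np.uint8(97), np.uint8(142)), (287, np.uint8(97), np.uint8(142)), (288, np.uint8(99), np.uint8(142)), (289, np.uint8(99), np.uint8(137)), (290, np.uint8(105), np.uint8(124)), (291, np.uint8(117), np.uint8(118)), (292, np.uint8(125), np.uint8(120)), (293, np.uint8(124), np.uint8(121)), (294, np.uint8(124), np.uint8(121)), (295, np.uint8(126), np.uint8(121)), (296, np.uint8(126), np.uint8(121))]
```

The thick stone is centred on the holder: stone (610.5, −88.4), holder (611.0, −88.4). Next is the thin stone.

Request:
{"name": "step_arm", "arguments": {"deltas": [{"offset": [-0.1, 0.9, 0], "roll": -0.2, "gripper": -1}, {"offset": [-0.2, 1.8, 0], "roll": -0.2, "gripper": -1}, {"offset": [-0.4, 2.7, 0], "roll": -0.2, "gripper": -1}, {"offset": [-0.5, 3.4, 0.2], "roll": -0.2, "gripper": -1}, {"offset": [-0.6, 3.63, 0.3], "roll": -0.2, "gripper": -1}, {"offset": [-0.6, 3.63, 0.3], "roll": -0.2, "gripper": -1}, {"offset": [-0.6, 3.63, 0.3], "roll": -0.2, "gripper": -1}]}}

```text
time_s: 10.05
eef_pos: [0.5453, -0.3074, 0.2306]
tcp_rot: [[0.998, 0.065, -0.0], [0.065, -0.998, 0.0], [-0.0, -0.0, -1.0]]
force: [0.2, 0.4, -0.1]
grip_width: 0.0851
grip_force: 0.0
```

Run:
```python
from h import *
i,im,hsv=look('wrist','thin')
m=(hsv[:,:,1]<70)&(hsv[:,:,2]>120)
for c in blobs(m,300): print('stone',c.mean(0).round(),rect(cast(c,i,.014)))
go(568,-307,6,3.8)
```

```text
stone [260. 142.] [ 568.7 -307.8  129.2   40.     3.9]
stone [42. 86.] [610.1 -70.1 162.4  58.9   1.7]
t 10.1 pos [ 545.5 -307.4  230.8] yaw 3.73 -> offset [0.374 0.018 3.746] roll -0.007 w 85.6 F [ 0.1 -0.8 -1. ]
```

Request:
{"name": "step_arm", "arguments": {"deltas": [{"offset": [0.386, 0.03, 1], "roll": 0, "gripper": -0.2}, {"offset": [0.386, 0.03, 2], "roll": 0, "gripper": -0.2}, {"offset": [0.386, 0.03, 3], "roll": 0, "gripper": -0.2}, {"offset": [0.386, 0.03, 3.4], "roll": 0, "gripper": -0.2}, {"offset": [0.386, 0.03, 3.6], "roll": 0, "gripper": -0.2}, {"offset": [0.386, 0.03, 3.7], "roll": 0, "gripper": -0.2}, {"offset": [0.386, 0.03, 3.76], "roll": 0, "gripper": -0.2}, {"offset": [0.386, 0.03, 3.78], "roll": 0, "gripper": -0.2}, {"offset": [0.386, 0.03, 3.79], "roll": 0, "gripper": -0.2}]}}

```text
time_s: 11.22
eef_pos: [0.5685, -0.3092, 0.0037]
tcp_rot: [[0.998, 0.064, 0.001], [0.064, -0.998, -0.0], [0.001, 0.001, -1.0]]
force: [-0.2, -0.3, 0.7]
grip_width: 0.0513
grip_force: 0.0
```

Request:
{"name": "step_arm", "arguments": {"deltas": [{"offset": [0, 0, 0], "roll": 0, "gripper": 1}, {"offset": [0, 0, 0], "roll": 0, "gripper": 1}, {"offset": [0, 0, 0], "roll": 0, "gripper": 1}, {"offset": [0, 0, 0], "roll": 0, "gripper": 1}, {"offset": [0, 0, 0], "roll": 0, "gripper": 1}], "grip_force": 50}}

```text
time_s: 11.85
eef_pos: [0.5684, -0.3091, 0.0037]
tcp_rot: [[0.998, 0.064, 0.0], [0.064, -0.998, -0.0], [0.0, 0.0, -1.0]]
force: [-2.7, -0.0, 6.0]
grip_width: 0.0383
grip_force: 50.7
```

Run:
```python
from h import *
go(613,104.5,110,3.7)
```

```text
t 11.85 pos [ 568.4 -309.1    3.7] yaw 3.66 -> offset [ 1.183 -6.832 -1.773] roll -0.004 w 38.3 F [-2.7 -0.   6. ]
```

Request:
{"name": "step_arm", "arguments": {"deltas": [{"offset": [0, 0, -0.4], "roll": 0, "gripper": 1}, {"offset": [0, 0, -1], "roll": 0, "gripper": 1}, {"offset": [0.1, -0.6, -1.77], "roll": 0, "gripper": 1}, {"offset": [0.25, -1.5, -1.77], "roll": 0, "gripper": 1}, {"offset": [0.42, -2.4, -1.77], "roll": 0, "gripper": 1}, {"offset": [0.57, -3.3, -1.77], "roll": 0, "gripper": 1}, {"offset": [0.73, -4.2, -1.77], "roll": 0, "gripper": 1}, {"offset": [0.9, -5.1, -1.77], "roll": 0, "gripper": 1}, {"offset": [1.05, -6, -1.77], "roll": 0, "gripper": 1}, {"offset": [1.18, -6.83, -1.77], "roll": 0, "gripper": 1}]}}

```text
time_s: 13.1
eef_pos: [0.6127, 0.1064, 0.1095]
tcp_rot: [[0.998, 0.064, 0.0], [0.064, -0.998, 0.0], [0.0, -0.0, -1.0]]
force: [0.5, -0.7, -2.1]
grip_width: 0.0384
grip_force: 51.1
```

Request:
{"name": "step_arm", "arguments": {"deltas": [{"offset": [0, 0, 0], "roll": 0, "gripper": 1}, {"offset": [0, 0, 0], "roll": 0, "gripper": 1}, {"offset": [0, 0, 0], "roll": 0, "gripper": 1}]}}

```text
time_s: 13.48
eef_pos: [0.6127, 0.1034, 0.1093]
tcp_rot: [[0.998, 0.063, -0.0], [0.063, -0.998, -0.0], [-0.0, 0.0, -1.0]]
force: [-0.3, -0.5, -1.6]
grip_width: 0.0385
grip_force: 51.2
```

Run:
```python
from h import *
i,im,hsv=look('wrist','carry2')
z=bot.observe()['eef_pos'][2]-.0037
m=(hsv[:,:,1]<70)&(hsv[:,:,2]>80)
for c in blobs(m,2000):
    print('stone',c.mean(0).round(),rect(cast(c,i,z+.014)),c.min(0),c.max(0))
go(613,104.5,7,3.7)
```

```text
stone [490. 229.] [630.5   4.9  89.4  29.5  16.3] [448 135] [511 315]
stone [258. 228.] [621.2 104.4 114.1  40.3   3.6] [209 117] [306 348]
stone [46. 40.] [700.3 189.5  42.5  29.3 -86.4] [0 0] [104  84]
t 13.53 pos [612.7 103.3 109.3] yaw 3.58 -> offset [ 0.006 -0.019  1.705] roll -0.012 w 38.6 F [-0.4  0.6 -0.8]
```

View pics/carry2.png

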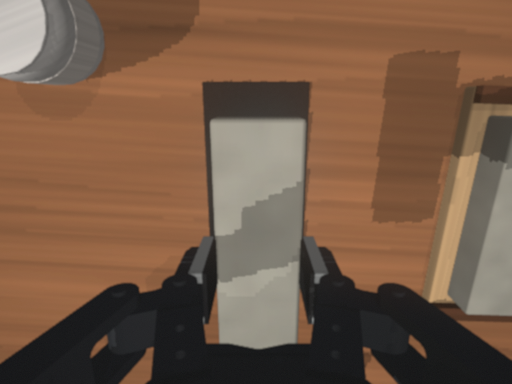

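Run:
```python
from h import *
i=bot.camera_info('wrist')
a=cast([[203,82],[309.5,82],[209,200],[309,130]],i,.003);print(a.round(4)); e=a[:2].mean(0); t=np.radians(3.7); print('mat c',e-.085*np.array([np.cos(t),np.sin(t)]), np.degrees(np.arctan2(a[0,0]-a[1,0],a[1,1]-a[0,1])))
```

```text
[[0.6951 0.1498]
 [0.7    0.0711]
 [0.6036 0.1436]
 [0.6652 0.0676]]
mat c [0.61273175 0.10495583] -176.37955622937545
```

The stone hangs square in the grip with its front at row 117. The mat's front edge at row 82 gives a mat centre of (612.8, 105.0), so I'll lower it with a 1 mm correction.

Request:
{"name": "step_arm", "arguments": {"deltas": [{"offset": [-0.007, -0.018, 0.6], "roll": 0, "gripper": 1}, {"offset": [-0.007, -0.018, 1.2], "roll": 0, "gripper": 1}, {"offset": [-0.007, -0.018, 1.5], "roll": 0, "gripper": 1}, {"offset": [-0.007, -0.018, 1.62], "roll": 0, "gripper": 1}, {"offset": [-0.007, -0.018, 1.68], "roll": 0, "gripper": 1}, {"offset": [-0.007, -0.018, 1.71], "roll": 0, "gripper": 1}, {"offset": [-0.007, -0.018, 1.715], "roll": 0, "gripper": 1}, {"offset": [-0.007, -0.018, 1.715], "roll": 0, "gripper": 1}]}}

```text
time_s: 14.52
eef_pos: [0.6125, 0.1056, 0.0068]
tcp_rot: [[0.998, 0.064, 0.001], [0.064, -0.998, 0.0], [0.001, 0.0, -1.0]]
force: [-0.5, 0.8, -1.7]
grip_width: 0.0386
grip_force: 51.1
```

Request:
{"name": "step_arm", "arguments": {"deltas": [{"offset": [0, 0, 0], "roll": 0, "gripper": 0}, {"offset": [0, 0, 0], "roll": 0, "gripper": -0.3}, {"offset": [0, 0, 0], "roll": 0, "gripper": -0.6}, {"offset": [0, 0, 0], "roll": 0, "gripper": -0.6}, {"offset": [0, 0, -0.5], "roll": 0, "gripper": -1}, {"offset": [0, 0, -1.4], "roll": 0, "gripper": -1}, {"offset": [-0.3, 0, -2.3], "roll": 0, "gripper": -1}, {"offset": [-0.7, 0, -3.2], "roll": 0, "gripper": -1}, {"offset": [-0.7, 0, -4], "roll": 0, "gripper": -1}, {"offset": [-0.7, 0, -4], "roll": 0, "gripper": -1}]}}

```text
time_s: 15.78
eef_pos: [0.572, 0.103, 0.2503]
tcp_rot: [[0.998, 0.064, 0.007], [0.064, -0.998, 0.001], [0.007, -0.0, -1.0]]
force: [0.7, -0.8, -0.1]
grip_width: 0.0853
grip_force: 0.0
```

Request:
{"name": "step_arm", "arguments": {"deltas": [{"offset": [0, 0, 0], "roll": 0, "gripper": -1}, {"offset": [0, 0, 0], "roll": 0, "gripper": -1}]}}

```text
time_s: 16.02
eef_pos: [0.5697, 0.1028, 0.245]
tcp_rot: [[0.998, 0.064, -0.002], [0.064, -0.998, -0.0], [-0.002, 0.0, -1.0]]
force: [0.0, -0.4, -0.5]
grip_width: 0.0851
grip_force: 0.0
```

Run:
```python
from h import *
i,im,hsv=look('wrist','placed2')
m=(hsv[:,:,1]<80)&(hsv[:,:,2]>100)
for c in blobs(m,300): print('stone',c.mean(0).round(),rect(cast(c,i,.017)),'blk',rect(cast(c,i,.02)))
m=(hsv[:,:,1]<60)|(hsv[:,:,2]<60)
for c in blobs(m,2000): print('mat',c.mean(0).round(),rect(cast(c,i,.003)))
go(390,28,230,-19)
```

```text
stone [307. 273.] [427.7  29.6  67.4  42.6 -19.3] blk [429.5  30.2  66.9  42.2 -19.3]
stone [434. 135.] [608.9 -96.2 160.5  72.1   1.8] blk [609.2 -94.5 159.2  71.6   1.8]
stone [258. 123.] [612.5 106.4 128.9  39.9   3.8] blk [612.8 106.4 127.8  39.6   3.8]
stone [123.  22.] [707.5 266.8  83.1  45.4 -86.3] blk [706.9 265.5  82.4  45.  -86.3]
mat [256. 340.] [339.3  92.2 783.9 227.5 -86.3]
mat [434. 135.] [ 606.9 -104.1  167.3   73.4    1.7]
mat [259. 120.] [613.9 105.3 164.5  76.    4. ]
mat [116.  18.] [710.7 268.2  93.7  46.1 -86.3]
t 16.07 pos [569.8 102.8 245.1] yaw 3.65 -> offset [-3.07   1.053  0.258] roll 2.265 w 85.3 F [ 0.2  0.3 -0.3]
```

The thin stone is about 1 mm off the mat centre, which is fine. On to the dressing block.

Request:
{"name": "step_arm", "arguments": {"deltas": [{"offset": [-0.9, 0.3, 0.1], "roll": 0.8, "gripper": -1}, {"offset": [-1.8, 0.6, 0.2], "roll": 1.6, "gripper": -1}, {"offset": [-2.6, 1, 0.3], "roll": 2.26, "gripper": -1}, {"offset": [-2.99, 1.05, 0.3], "roll": 2.26, "gripper": -1}, {"offset": [-2.99, 1.05, 0.3], "roll": 2.26, "gripper": -1}, {"offset": [-2.99, 1.05, 0.3], "roll": 2.26, "gripper": -1}]}}

```text
time_s: 16.82
eef_pos: [0.3961, 0.0286, 0.2283]
tcp_rot: [[0.946, -0.325, 0.0], [-0.325, -0.946, 0.0], [0.0, -0.0, -1.0]]
force: [0.0, 0.6, -0.1]
grip_width: 0.0853
grip_force: 0.0
```

Run:
```python
from h import *
i,im,hsv=look('wrist','blk')
m=(hsv[:,:,1]<60)&(hsv[:,:,2]>150)
for c in blobs(m,300): print(c.mean(0).round(),rect(cast(c,i,.02)))
go(424,27,5,-19)
```

```text
[ 54. 258.] [369.6 302.5  50.4  48.9  71.1]
[250. 142.] [424.9  28.9  59.2  34.9 -19.7]
[127.  23.] [576.8 103.7  56.7  35.9   4.1]
t 16.88 pos [396.3  28.7 228.2] yaw -18.93 -> offset [ 0.446 -0.123  3.721] roll 0.007 w 85.3 F [ 0.6 -0.7 -0.6]
```

View pics/blk.png

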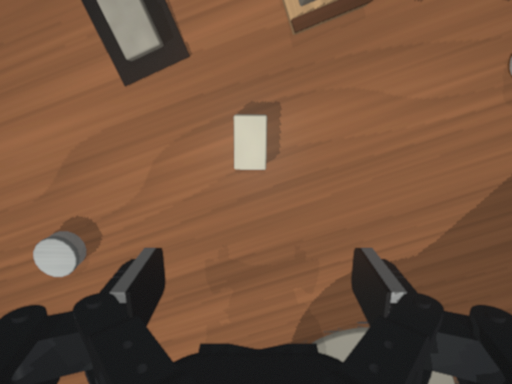

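The block's top face at (250,142) gives centre (424.9, 28.9), yaw −19.5°.

Request:
{"name": "step_arm", "arguments": {"deltas": [{"offset": [0.45, -0.158, 1], "roll": 0.06, "gripper": -0.1}, {"offset": [0.45, -0.158, 2], "roll": 0.06, "gripper": -0.1}, {"offset": [0.45, -0.158, 3], "roll": 0.06, "gripper": -0.1}, {"offset": [0.45, -0.158, 3.4], "roll": 0.06, "gripper": -0.1}, {"offset": [0.45, -0.158, 3.6], "roll": 0.06, "gripper": -0.1}, {"offset": [0.45, -0.158, 3.7], "roll": 0.06, "gripper": -0.1}, {"offset": [0.45, -0.158, 3.73], "roll": 0.06, "gripper": -0.1}, {"offset": [0.45, -0.158, 3.73], "roll": 0.06, "gripper": -0.1}]}}

```text
time_s: 17.88
eef_pos: [0.4244, 0.0287, 0.0052]
tcp_rot: [[0.942, -0.334, 0.001], [-0.334, -0.942, -0.0], [0.001, -0.0, -1.0]]
force: [-0.1, 1.9, 0.3]
grip_width: 0.0472
grip_force: 0.0
```

Request:
{"name": "step_arm", "arguments": {"deltas": [{"offset": [0, 0, 0], "roll": 0, "gripper": 1}, {"offset": [0, 0, 0], "roll": 0, "gripper": 1}, {"offset": [0, 0, 0], "roll": 0, "gripper": 1}, {"offset": [0, 0, 0], "roll": 0, "gripper": 1}, {"offset": [0, 0, 0], "roll": 0, "gripper": 1}], "grip_force": 35}}

```text
time_s: 18.5
eef_pos: [0.4244, 0.0287, 0.0054]
tcp_rot: [[0.942, -0.335, 0.001], [-0.335, -0.942, -0.0], [0.001, -0.0, -1.0]]
force: [-1.0, 1.0, 9.6]
grip_width: 0.0351
grip_force: 34.1
```

Run:
```python
from h import *
go(610.7,-88.4,125,1.7)
```

```text
t 18.5 pos [424.4  28.7   5.4] yaw -19.55 -> offset [ 3.582  0.8   -1.989] roll -2.125 w 35.1 F [-1.   1.   9.6]
```

Request:
{"name": "step_arm", "arguments": {"deltas": [{"offset": [0, 0, -0.5], "roll": 0, "gripper": 1}, {"offset": [0, 0, -1.3], "roll": 0, "gripper": 1}, {"offset": [0.5, 0.1, -2], "roll": -0.4, "gripper": 1}, {"offset": [1.3, 0.3, -2], "roll": -0.9, "gripper": 1}, {"offset": [2.1, 0.45, -2], "roll": -1.4, "gripper": 1}, {"offset": [2.9, 0.65, -2], "roll": -1.9, "gripper": 1}, {"offset": [3.58, 0.8, -2], "roll": -2.12, "gripper": 1}, {"offset": [3.58, 0.8, -2], "roll": -2.12, "gripper": 1}, {"offset": [3.58, 0.8, -2], "roll": -2.12, "gripper": 1}, {"offset": [3.58, 0.8, -2], "roll": -2.12, "gripper": 1}]}}

```text
time_s: 19.75
eef_pos: [0.6095, -0.0878, 0.1248]
tcp_rot: [[1.0, 0.029, -0.001], [0.029, -1.0, 0.0], [-0.001, -0.0, -1.0]]
force: [0.2, -0.0, -0.2]
grip_width: 0.0352
grip_force: 36.6
```

Run:
```python
from h import *
i,im,hsv=look('wrist','carry3')
z=bot.observe()['eef_pos'][2]-.0054
m=(hsv[:,:,1]<60)&(hsv[:,:,2]>80)
for c in blobs(m,1000): print('blk',c.mean(0).round(),rect(cast(c,i,z+.02)),c.min(0),c.max(0))
go(610.7,-88.4,47,1.7)
```

```text
blk [ 25. 179.] [646.3  12.3  66.5  21.    3.6] [ 0 97] [ 62 254]
blk [261. 214.] [632.5 -87.7 102.7  52.1   1.7] [202  94] [318 320]
t 19.8 pos [609.6 -87.8 124.8] yaw 1.67 -> offset [0.018 0.01  1.297] roll -0.003 w 35.2 F [-0.1 -0.4 -1.8]
```

View pics/carry3.png

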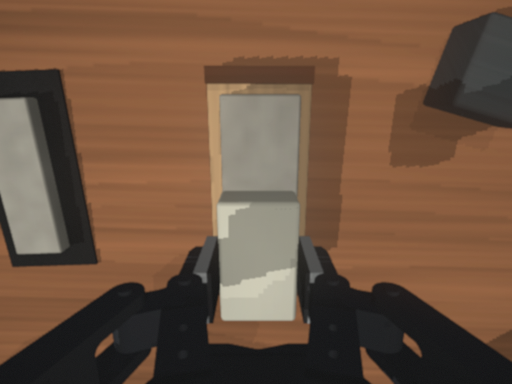

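Run:
```python
from h import *
i=bot.camera_info('wrist'); z=bot.observe()['eef_pos'][2]-.0054+.02
hsv=cv2.cvtColor(cv2.imread('pics/carry3.png'),cv2.COLOR_BGR2HSV); print(hsv[186:210:2,258,2])
print(cast([[218,201],[298.5,201],[220,320],[297,320],[258,201],[258,320]],i,z).round(4))
print(cast([[220,94],[299.5,94],[260,94]],i,.042).round(4))
```

```text
[146 147 131 103 104 104 104 106 125 142 150 152]
[[ 0.6402 -0.0695]
 [ 0.6412 -0.1036]
 [ 0.5807 -0.0701]
 [ 0.5818 -0.1068]
 [ 0.6407 -0.0864]
 [ 0.5812 -0.0882]]
[[ 0.6849 -0.0593]
 [ 0.6866 -0.1132]
 [ 0.6858 -0.0864]]
```

The block's top spans rows 201–320, putting it within about 1 mm of the stone's centre. I'll nudge −1 mm in y and lower.

Request:
{"name": "step_arm", "arguments": {"deltas": [{"offset": [-0.003, 0.018, 0.5], "roll": 0, "gripper": 1}, {"offset": [-0.003, 0.018, 0.9], "roll": 0, "gripper": 1}, {"offset": [-0.003, 0.018, 1.1], "roll": 0, "gripper": 1}, {"offset": [-0.003, 0.018, 1.2], "roll": 0, "gripper": 1}, {"offset": [-0.003, 0.018, 1.26], "roll": 0, "gripper": 1}, {"offset": [-0.003, 0.018, 1.285], "roll": 0, "gripper": 1}, {"offset": [-0.003, 0.018, 1.295], "roll": 0, "gripper": 1}, {"offset": [-0.003, 0.018, 1.295], "roll": 0, "gripper": 1}]}}

```text
time_s: 20.8
eef_pos: [0.6104, -0.0895, 0.0474]
tcp_rot: [[1.0, 0.029, 0.001], [0.029, -1.0, -0.0], [0.001, 0.0, -1.0]]
force: [-1.8, 0.8, 3.3]
grip_width: 0.0352
grip_force: 37.2
```

Request:
{"name": "step_arm", "arguments": {"deltas": [{"offset": [0, 0, 0], "roll": 0, "gripper": 0.1}, {"offset": [0, 0, 0], "roll": 0, "gripper": -0.3}, {"offset": [0, 0, 0], "roll": 0, "gripper": -0.5}, {"offset": [0, 0, 0], "roll": 0, "gripper": -0.5}, {"offset": [0, 0, -0.4], "roll": 0, "gripper": -1}, {"offset": [0, 0, -1.3], "roll": 0, "gripper": -1}, {"offset": [-0.3, 0, -2.2], "roll": 0, "gripper": -1}, {"offset": [-0.7, 0, -3.1], "roll": 0, "gripper": -1}, {"offset": [-0.7, 0, -3.3], "roll": 0, "gripper": -1}, {"offset": [-0.7, 0, -3.3], "roll": 0, "gripper": -1}]}}

```text
time_s: 22.05
eef_pos: [0.5686, -0.0907, 0.2453]
tcp_rot: [[1.0, 0.029, 0.001], [0.029, -1.0, -0.0], [0.001, 0.0, -1.0]]
force: [0.1, -0.3, 0.1]
grip_width: 0.0856
grip_force: 0.0
```

Request:
{"name": "step_arm", "arguments": {"deltas": [{"offset": [0, 0, 0], "roll": 0, "gripper": -1}, {"offset": [0, 0, 0], "roll": 0, "gripper": -1}]}}

```text
time_s: 22.3
eef_pos: [0.5679, -0.0905, 0.2433]
tcp_rot: [[1.0, 0.029, -0.002], [0.029, -1.0, 0.001], [-0.002, -0.001, -1.0]]
force: [0.0, -0.7, -0.6]
grip_width: 0.0854
grip_force: 0.0
```

Run:
```python
from h import *
i,im,hsv=look('wrist','placed3')
m=(hsv[:,:,1]<60)&(hsv[:,:,2]>80)
for c in blobs(m,1000): print('thick',c.mean(0).round(),rect(cast(c,i,.042)))
m=(hsv[:,:,1]<60)&(hsv[:,:,2]>175)
for c in blobs(m,200): print('blk',c.mean(0).round(),rect(cast(c,i,.062)))
c=proj([.61,-.088,.062],i).astype(int); print(c,hsv[c[1],c[0]-40:c[0]+41:4,1:].tolist())
go(380,-290,230,20)
```

```text
thick [ 86. 116.] [614.4  92.  121.4  39.3   3.7]
thick [258. 123.] [610.8 -88.4 148.   55.2   1.7]
blk [258. 129.] [611.2 -88.6  57.7  33.9   0.8]
[257 130] [[131, 148], [129, 146], [102, 192], [101, 191], [36, 158], [32, 158], [30, 179], [30, 204], [30, 205], [30, 206], [31, 207], [30, 206], [30, 206], [30, 204], [30, 204], [32, 118], [30, 118], [91, 137], [95, 137], [114, 116], [118, 115]]
t 22.35 pos [567.9 -90.5 243.6] yaw 1.66 -> offset [-3.227  3.232  0.231] roll -1.834 w 85.6 F [ 0.1  0.4 -0.4]
```

View pics/placed3.png

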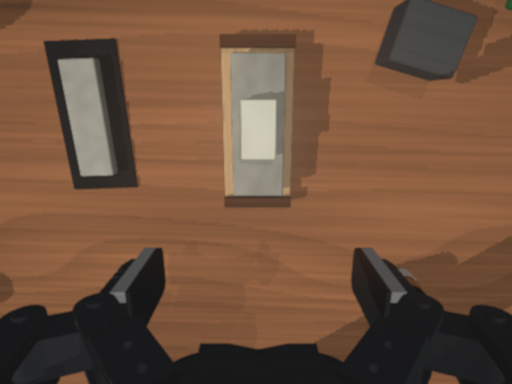

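The block is at (611.2, −88.6) on the stone at (610.8, −88.4), well centred. Next is the jar.

Request:
{"name": "step_arm", "arguments": {"deltas": [{"offset": [-0.6, 0.6, 0], "roll": 0, "gripper": -1}, {"offset": [-1.3, 1.3, 0], "roll": 0, "gripper": -1}, {"offset": [-2, 2, 0], "roll": 0, "gripper": -1}, {"offset": [-2.7, 2.6, 0], "roll": 0, "gripper": -1}, {"offset": [-3.2, 3, 0], "roll": 0, "gripper": -1}, {"offset": [-3.3, 3.1, 0], "roll": 0, "gripper": -1}, {"offset": [-3.3, 3.1, 0], "roll": 0, "gripper": -1}, {"offset": [-3.3, 3.1, 0], "roll": 0, "gripper": -1}]}}

```text
time_s: 23.35
eef_pos: [0.3763, -0.2817, 0.2447]
tcp_rot: [[1.0, 0.03, -0.0], [0.03, -1.0, 0.0], [-0.0, -0.0, -1.0]]
force: [0.0, 0.6, -0.3]
grip_width: 0.0853
grip_force: 0.0
```

Run:
```python
from h import *
i,im,hsv=look('wrist','jar')
m=(hsv[:,:,2]<60); 
for c in blobs(m,300):
    (x,y),r=cv2.minEnclosingCircle(c.astype(np.float32)); p=cast([[x,y]],i,.06)[0]; print('dark',x,y,r,p,'r mm',r/i['fx']*(i['xyz'][2]-.06)*1000)
print(proj([.408,-.281,.06],i))
go(408,-281,20,1.7)
```

```text
dark 255.5 348.5 257.8188171386719 [ 0.14983834 -0.28505483] r mm 265.78996479947824
[258.71102457 141.44389412]
t 23.4 pos [ 376.4 -281.7  244.7] yaw 1.73 -> offset [0.528 0.006 3.745] roll 0.003 w 85.3 F [ 1.  -1.   0.6]
```

View pics/jar.png

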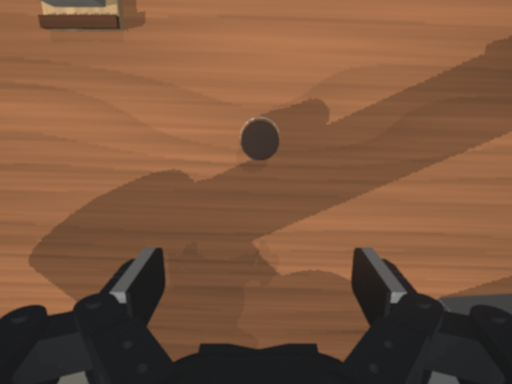

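The jar's cap is at about (260,139). I'll refine that by saturation.

Run:
```python
from h import *
hsv=cv2.cvtColor(cv2.imread('pics/jar.png'),cv2.COLOR_BGR2HSV); i=bot.camera_info('wrist')
m=(hsv[:,:,1]<110); m[:100]=0; m[190:]=0; m[:,:200]=0; m[:,320:]=0
for c in blobs(m,300):
    e=cv2.fitEllipse(c); print(e,cast([e[0]],i,.06),e[1][0]/i['fx']*(i['xyz'][2]-.06)*1000); print(c.min(0),c.max(0))
```

```text
((259.502197265625, 138.37646484375), (38.13365173339844, 41.38352584838867), 1.9726934432983398) [[ 0.41115397 -0.28165268]] 39.31665828375395
[240 116] [279 159]
```

Request:
{"name": "step_arm", "arguments": {"deltas": [{"offset": [0.56, 0.017, 1], "roll": 0, "gripper": -1}, {"offset": [0.56, 0.017, 1.9], "roll": 0, "gripper": -1}, {"offset": [0.56, 0.017, 2.7], "roll": 0, "gripper": -1}, {"offset": [0.56, 0.017, 3.3], "roll": 0, "gripper": -0.6}, {"offset": [0.56, 0.017, 3.7], "roll": 0, "gripper": -0.6}, {"offset": [0.56, 0.017, 3.9], "roll": 0, "gripper": -0.4}, {"offset": [0.56, 0.017, 3.91], "roll": 0, "gripper": -0.2}, {"offset": [0.56, 0.017, 3.91], "roll": 0, "gripper": -0.2}]}}

```text
time_s: 24.4
eef_pos: [0.4098, -0.2825, 0.011]
tcp_rot: [[1.0, 0.029, 0.001], [0.029, -1.0, -0.001], [0.001, 0.001, -1.0]]
force: [0.3, -0.3, 0.8]
grip_width: 0.0516
grip_force: 0.0
```

Request:
{"name": "step_arm", "arguments": {"deltas": [{"offset": [0, 0, 0], "roll": 0, "gripper": 0.1}, {"offset": [0, 0, 0], "roll": 0, "gripper": 1}, {"offset": [0, 0, 0], "roll": 0, "gripper": 1}, {"offset": [0, 0, 0], "roll": 0, "gripper": 1}, {"offset": [0, 0, 0], "roll": 0, "gripper": 1}], "grip_force": 30}}

```text
time_s: 25.02
eef_pos: [0.4098, -0.2827, 0.0113]
tcp_rot: [[1.0, 0.029, 0.001], [0.029, -1.0, -0.001], [0.001, 0.001, -1.0]]
force: [-0.1, 2.2, 5.4]
grip_width: 0.0427
grip_force: 29.8
```

Run:
```python
from h import *
go(612,8.2,120,2.7)
```

```text
t 25.02 pos [ 409.8 -282.7   11.3] yaw 1.65 -> offset [ 3.511 -4.747 -1.812] roll -0.105 w 42.7 F [-0.1  2.2  5.4]
```

Request:
{"name": "step_arm", "arguments": {"deltas": [{"offset": [0, 0, -0.5], "roll": 0, "gripper": 1}, {"offset": [0, 0, -1.3], "roll": 0, "gripper": 1}, {"offset": [0.4, -0.5, -1.8], "roll": -0.1, "gripper": 1}, {"offset": [0.9, -1.2, -1.8], "roll": -0.1, "gripper": 1}, {"offset": [1.4, -1.9, -1.8], "roll": -0.1, "gripper": 1}, {"offset": [1.9, -2.6, -1.8], "roll": -0.1, "gripper": 1}, {"offset": [2.45, -3.3, -1.8], "roll": -0.1, "gripper": 1}, {"offset": [2.95, -4, -1.8], "roll": -0.1, "gripper": 1}, {"offset": [3.35, -4.5, -1.8], "roll": -0.1, "gripper": 1}, {"offset": [3.51, -4.75, -1.8], "roll": -0.1, "gripper": 1}]}}

```text
time_s: 26.28
eef_pos: [0.6125, 0.0102, 0.1189]
tcp_rot: [[0.999, 0.048, 0.001], [0.048, -0.999, -0.0], [0.001, 0.0, -1.0]]
force: [0.2, -1.1, -1.6]
grip_width: 0.0422
grip_force: 31.9
```

Request:
{"name": "step_arm", "arguments": {"deltas": [{"offset": [0, 0, 0], "roll": 0, "gripper": 1}, {"offset": [0, 0, 0], "roll": 0, "gripper": 1}, {"offset": [0, 0, 0], "roll": 0, "gripper": 1}]}}

```text
time_s: 26.65
eef_pos: [0.611, 0.0076, 0.1184]
tcp_rot: [[0.999, 0.045, -0.0], [0.045, -0.999, -0.0], [-0.0, 0.0, -1.0]]
force: [0.5, -0.4, -1.2]
grip_width: 0.0424
grip_force: 31.9
```

Run:
```python
from h import *
i,im,hsv=look('wrist','carry4')
go(612,8.3,11.3,2.7)
```

```text
t 26.7 pos [611.1   7.7 118.4] yaw 2.59 -> offset [ 0.015 -0.009  1.785] roll -0.011 w 42.3 F [-0.4  0.  -0.7]
```

View pics/carry4.png

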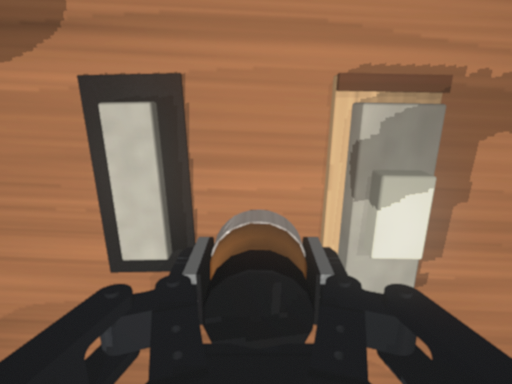

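Run:
```python
from h import *
i=bot.camera_info('wrist')
print(cast([[258,250],[201,310],[314,310]],i,.167))
```

```text
[[ 0.63623933  0.00932651]
 [ 0.61246961  0.02802027]
 [ 0.61427716 -0.01112896]]
```

The jar is upright between the fingers, in the gap between mat and holder. Lowering it.

Request:
{"name": "step_arm", "arguments": {"deltas": [{"offset": [0.015, -0.005, 0.6], "roll": 0, "gripper": 1}, {"offset": [0.015, -0.005, 1.2], "roll": 0, "gripper": 1}, {"offset": [0.015, -0.005, 1.55], "roll": 0, "gripper": 1}, {"offset": [0.015, -0.005, 1.68], "roll": 0, "gripper": 1}, {"offset": [0.015, -0.005, 1.74], "roll": 0, "gripper": 1}, {"offset": [0.015, -0.005, 1.77], "roll": 0, "gripper": 1}, {"offset": [0.015, -0.005, 1.785], "roll": 0, "gripper": 1}, {"offset": [0.015, -0.005, 1.785], "roll": 0, "gripper": 1}]}}

```text
time_s: 27.7
eef_pos: [0.6126, 0.0089, 0.0116]
tcp_rot: [[0.999, 0.046, 0.001], [0.046, -0.999, -0.0], [0.001, 0.0, -1.0]]
force: [0.2, -0.1, -1.9]
grip_width: 0.0425
grip_force: 31.8
```

Request:
{"name": "step_arm", "arguments": {"deltas": [{"offset": [0, 0, 0], "roll": 0, "gripper": -0.1}, {"offset": [0, 0, 0], "roll": 0, "gripper": -0.3}, {"offset": [0, 0, 0], "roll": 0, "gripper": -0.4}, {"offset": [0, 0, 0], "roll": 0, "gripper": -0.4}, {"offset": [0, 0, -0.4], "roll": 0, "gripper": -0.4}, {"offset": [0, 0, -1.3], "roll": 0, "gripper": -0.4}, {"offset": [0, 0, -2.2], "roll": 0, "gripper": -1}, {"offset": [-0.6, 0, -3.1], "roll": 0, "gripper": -1}, {"offset": [-0.9, 0, -4], "roll": 0, "gripper": -1}, {"offset": [-0.9, 0, -4], "roll": 0, "gripper": -1}]}}

```text
time_s: 28.95
eef_pos: [0.5592, 0.0063, 0.2556]
tcp_rot: [[0.999, 0.046, 0.007], [0.046, -0.999, -0.001], [0.007, 0.001, -1.0]]
force: [0.9, 1.0, -0.7]
grip_width: 0.0851
grip_force: 0.0
```

Request:
{"name": "step_arm", "arguments": {"deltas": [{"offset": [0, 0, 0], "roll": 0, "gripper": -1}, {"offset": [0, 0, 0], "roll": 0, "gripper": -1}]}}

```text
time_s: 29.2
eef_pos: [0.5582, 0.0065, 0.2499]
tcp_rot: [[0.999, 0.046, -0.002], [0.046, -0.999, 0.0], [-0.002, -0.0, -1.0]]
force: [-0.1, 0.2, -1.1]
grip_width: 0.0855
grip_force: 0.0
```

Run:
```python
from h import *
i,im,hsv=look('wrist','placed4')
m=(hsv[:,:,2]<50); print(proj([.612,.0083,.06],i))
m[220:]=0
for c in blobs(m,200):
    e=cv2.fitEllipse(c); print('cap',e,cast([e[0]],i,.06),c.min(0),c.max(0)); print(cast(c,i,.003).mean(0))
go(345,290,250,2.7)
```

```text
[259.20260413 118.52962831]
cap ((499.00811767578125, 67.35392761230469), (9.903585433959961, 30.596237182617188), 110.30573272705078) [[ 0.67165426 -0.22314917]] [483  59] [511  75]
[ 0.67963568 -0.25988556]
t 29.25 pos [558.2   6.5 249.9] yaw 2.66 -> offset [-3.33  -4.884  0.007] roll -0.004 w 85.5 F [-0.8 -0.7  0.5]
```

View pics/placed4.png

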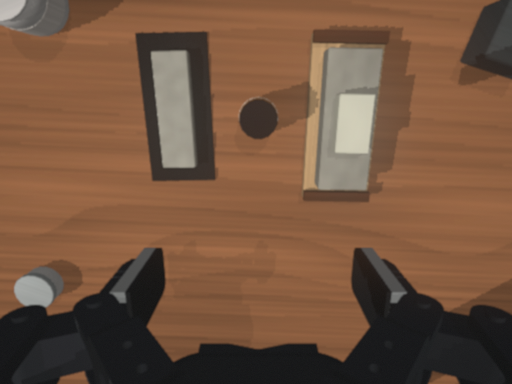

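The jar stands at (258,118), about where intended. Now the tin.

Request:
{"name": "step_arm", "arguments": {"deltas": [{"offset": [-0.5, -0.75, 0], "roll": 0, "gripper": -1}, {"offset": [-1, -1.5, 0], "roll": 0, "gripper": -1}, {"offset": [-1.5, -2.2, 0], "roll": 0, "gripper": -1}, {"offset": [-2, -2.95, 0], "roll": 0, "gripper": -1}, {"offset": [-2.5, -3.7, 0], "roll": 0, "gripper": -1}, {"offset": [-3, -4.4, 0], "roll": 0, "gripper": -1}, {"offset": [-3.33, -4.88, 0], "roll": 0, "gripper": -1}, {"offset": [-3.33, -4.88, 0], "roll": 0, "gripper": -1}, {"offset": [-3.33, -4.88, 0], "roll": 0, "gripper": -1}, {"offset": [-3.33, -4.88, 0], "roll": 0, "gripper": -1}]}}

```text
time_s: 30.5
eef_pos: [0.3459, 0.289, 0.2509]
tcp_rot: [[0.999, 0.045, -0.0], [0.045, -0.999, -0.0], [-0.0, 0.0, -1.0]]
force: [0.4, 0.6, 1.1]
grip_width: 0.0854
grip_force: 0.0
```

Run:
```python
from h import *
i,im,hsv=look('wrist','tin')
c0=proj([.371,.294,.026],i); print(c0)
x,y=c0.astype(int); print(hsv[y,x-40:x+41:4,1:].tolist()); print(hsv[y-40:y+41:4,x,1:].tolist())
m=(hsv[:,:,1]<60); m[230:]=0
for c in blobs(m,200):
    e=cv2.fitEllipse(c); print('tin',np.round(e[0],1),np.round(e[1],1),cast([e[0]],i,.026),c.min(0),c.max(0))
go(371,294,3,2.7)
```

```text
[254.98993775 142.60965582]
[[136, 144], [135, 144], [134, 143], [131, 142], [75, 146], [6, 159], [8, 161], [6, 160], [5, 159], [6, 161], [6, 160], [6, 157], [6, 159], [6, 158], [7, 156], [11, 144], [122, 107], [123, 106], [125, 106], [124, 105], [130, 131]]
[[133, 138], [133, 148], [132, 139], [131, 144], [88, 110], [8, 161], [6, 162], [5, 160], [6, 158], [6, 160], [6, 160], [6, 159], [6, 158], [5, 155], [6, 158], [8, 155], [130, 131], [128, 129], [131, 136], [134, 141], [134, 147]]
tin [252.7 141. ] [44.  44.3] [[0.37268637 0.2967199 ]] [231 119] [275 163]
t 30.55 pos [345.9 289.  251. ] yaw 2.58 -> offset [ 0.423 -0.065  4.133] roll -0.012 w 85.3 F [0.3 0.2 0.5]
```

Request:
{"name": "step_arm", "arguments": {"deltas": [{"offset": [0.452, -0.108, 1], "roll": 0, "gripper": -1}, {"offset": [0.452, -0.108, 2], "roll": 0, "gripper": -1}, {"offset": [0.452, -0.108, 3], "roll": 0, "gripper": -1}, {"offset": [0.452, -0.108, 3.6], "roll": 0, "gripper": -0.7}, {"offset": [0.452, -0.108, 3.95], "roll": 0, "gripper": -0.5}, {"offset": [0.452, -0.108, 4.08], "roll": 0, "gripper": -0.4}, {"offset": [0.452, -0.108, 4.12], "roll": 0, "gripper": -0.4}, {"offset": [0.452, -0.108, 4.125], "roll": 0, "gripper": -0.4}]}}

```text
time_s: 31.55
eef_pos: [0.3726, 0.2976, 0.0044]
tcp_rot: [[0.999, 0.046, 0.001], [0.046, -0.999, 0.001], [0.001, -0.001, -1.0]]
force: [0.7, 0.1, -0.2]
grip_width: 0.0599
grip_force: 0.0
```

Request:
{"name": "step_arm", "arguments": {"deltas": [{"offset": [0, 0, 0], "roll": 0, "gripper": -0.1}, {"offset": [0, 0, 0], "roll": 0, "gripper": 1}, {"offset": [0, 0, 0], "roll": 0, "gripper": 1}, {"offset": [0, 0, 0], "roll": 0, "gripper": 1}, {"offset": [0, 0, 0], "roll": 0, "gripper": 1}], "grip_force": 30}}

```text
time_s: 32.17
eef_pos: [0.3726, 0.2976, 0.0046]
tcp_rot: [[0.999, 0.046, 0.001], [0.046, -0.999, 0.001], [0.001, -0.001, -1.0]]
force: [-0.4, -1.1, 7.6]
grip_width: 0.0509
grip_force: 29.8
```

Run:
```python
from h import *
hsv=cv2.cvtColor(cv2.imread('pics/placed4.png'),cv2.COLOR_BGR2HSV)
# jar in the picture taken with TCP at 558.2,6.5,249.9 yaw 2.66: rebuild that camera pose from the fixed tool offset
b=bot.camera_info('wrist'); s=bot.observe(); R=s['tcp_rot']
o=R.T@(b['xyz']-s['eef_pos']); Rc=R.T@b['rotation']; t=np.radians(2.66); c,n=np.cos(t),np.sin(t)
T=np.array([[c,n,0],[n,-c,0],[0,0,-1]]); i=dict(b,xyz=T@o+[.5582,.0065,.2499],rotation=T@Rc)
m=(hsv[:,:,1]<100)&(hsv[:,:,2]<110); m[:90]=0;m[150:]=0;m[:,:225]=0;m[:,295:]=0
for q in blobs(m,200):
    e=cv2.fitEllipse(q); print('cap',np.round(e[0],1),np.round(e[1],1),cast([e[0]],i,.06),q.min(0),q.max(0))
go(675,11,130,2.7)
```

```text
cap [258.1 118.6] [36.5 37.7] [[0.61232    0.00933699]] [239 100] [277 137]
t 32.17 pos [372.6 297.6   4.6] yaw 2.66 -> offset [ 4.816  5.005 -2.086] roll -0.004 w 50.9 F [-0.4 -1.1  7.6]
```

Request:
{"name": "step_arm", "arguments": {"deltas": [{"offset": [0, 0, -0.5], "roll": 0, "gripper": 1}, {"offset": [0, 0, -1.4], "roll": 0, "gripper": 1}, {"offset": [0.5, 0.5, -2.1], "roll": 0, "gripper": 1}, {"offset": [1.1, 1.15, -2.1], "roll": 0, "gripper": 1}, {"offset": [1.75, 1.8, -2.1], "roll": 0, "gripper": 1}, {"offset": [2.4, 2.5, -2.1], "roll": 0, "gripper": 1}, {"offset": [3.05, 3.15, -2.1], "roll": 0, "gripper": 1}, {"offset": [3.7, 3.85, -2.1], "roll": 0, "gripper": 1}, {"offset": [4.35, 4.5, -2.1], "roll": 0, "gripper": 1}, {"offset": [4.82, 5.0, -2.1], "roll": 0, "gripper": 1}]}}

```text
time_s: 33.42
eef_pos: [0.6764, 0.0093, 0.1305]
tcp_rot: [[0.999, 0.046, 0.001], [0.046, -0.999, -0.0], [0.001, 0.0, -1.0]]
force: [-0.7, 1.0, -0.1]
grip_width: 0.0508
grip_force: 31.9
```

Request:
{"name": "step_arm", "arguments": {"deltas": [{"offset": [0, 0, 0], "roll": 0, "gripper": 1}, {"offset": [0, 0, 0], "roll": 0, "gripper": 1}, {"offset": [0, 0, 0], "roll": 0, "gripper": 1}, {"offset": [0, 0, 0], "roll": 0, "gripper": 1}]}}

```text
time_s: 33.92
eef_pos: [0.6745, 0.0119, 0.13]
tcp_rot: [[0.999, 0.047, -0.0], [0.047, -0.999, 0.0], [-0.0, -0.0, -1.0]]
force: [0.9, 0.2, -0.5]
grip_width: 0.0509
grip_force: 31.9
```

Run:
```python
from h import *
i,im,hsv=look('wrist','carry5'); z=bot.observe()['eef_pos'][2]-.0046+.026
m=(hsv[:,:,1]<60)&(hsv[:,:,2]>70)
c0=proj([.675,.011,z],i); print(c0)
for q in blobs(m,200):
    e=cv2.fitEllipse(q); print('tin',np.round(e[0],1),np.round(e[1],1),cast([e[0]],i,z),q.min(0),q.max(0))
go(675.3,11,4.6,2.7)
```

```text
[261.12062182 273.55993297]
tin [332.5 263.9] [13.2 60.4] [[ 0.68110767 -0.0191488 ]] [317 238] [345 285]
tin [183.2 264.3] [13.3 60.6] [[0.67782011 0.0444347 ]] [171 238] [198 285]
tin [257.9 266.1] [115.8 120.1] [[0.67853886 0.01254315]] [199 205] [317 325]
tin [381.4 231.9] [ 84.9 119.7] [[ 0.69676816 -0.03768057]] [338 183] [424 296]
tin [145.9 225.8] [ 53.7 125.2] [[0.6947789  0.05944221]] [117 178] [174 293]
tin [  4.1 126.8] [10.2 51. ] [[0.73230154 0.11056635]] [  0 101] [ 10 150]
t 33.98 pos [674.6  11.8 129.9] yaw 2.7 -> offset [0.012 0.013 2.089] roll -0.0 w 50.7 F [-0.5 -0.8 -0.9]
```

View pics/carry5.png

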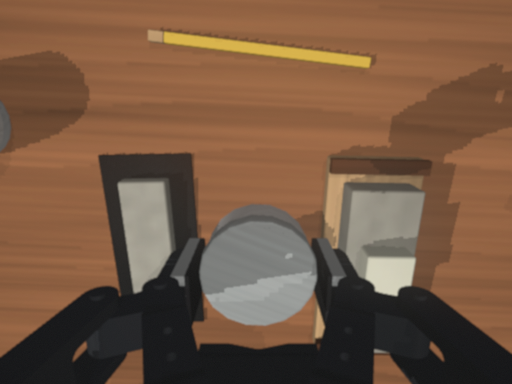

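The tin is held centred at about (258,271), and the landing spot is clear, with the pencil well ahead. Lowering it.

Request:
{"name": "step_arm", "arguments": {"deltas": [{"offset": [0.01, 0.013, 0.8], "roll": 0, "gripper": 1}, {"offset": [0.01, 0.013, 1.5], "roll": 0, "gripper": 1}, {"offset": [0.01, 0.013, 1.85], "roll": 0, "gripper": 1}, {"offset": [0.01, 0.013, 1.98], "roll": 0, "gripper": 1}, {"offset": [0.01, 0.013, 2.05], "roll": 0, "gripper": 1}, {"offset": [0.01, 0.013, 2.08], "roll": 0, "gripper": 1}, {"offset": [0.01, 0.013, 2.09], "roll": 0, "gripper": 1}, {"offset": [0.01, 0.013, 2.09], "roll": 0, "gripper": 1}]}}

```text
time_s: 34.98
eef_pos: [0.6758, 0.0104, 0.0048]
tcp_rot: [[0.999, 0.046, 0.001], [0.046, -0.999, -0.0], [0.001, 0.0, -1.0]]
force: [1.1, 0.3, -0.5]
grip_width: 0.0506
grip_force: 31.9
```

Request:
{"name": "step_arm", "arguments": {"deltas": [{"offset": [0, 0, 0], "roll": 0, "gripper": -0.25}, {"offset": [0, 0, 0], "roll": 0, "gripper": -0.4}, {"offset": [0, 0, 0], "roll": 0, "gripper": -0.5}, {"offset": [0, 0, 0], "roll": 0, "gripper": -0.5}, {"offset": [0, 0, -0.4], "roll": 0, "gripper": -0.5}, {"offset": [0, 0, -1.2], "roll": 0, "gripper": -0.5}, {"offset": [0, 0, -2.2], "roll": 0, "gripper": -1}, {"offset": [-0.6, 0, -3.1], "roll": 0, "gripper": -1}, {"offset": [-1.2, 0, -4], "roll": 0, "gripper": -1}, {"offset": [-1.2, 0, -4.2], "roll": 0, "gripper": -1}]}}

```text
time_s: 36.22
eef_pos: [0.6029, 0.007, 0.26]
tcp_rot: [[0.999, 0.046, 0.004], [0.046, -0.999, -0.0], [0.004, 0.001, -1.0]]
force: [1.3, -0.1, 0.2]
grip_width: 0.0857
grip_force: 0.0
```

Request:
{"name": "step_arm", "arguments": {"deltas": [{"offset": [0, 0, 0], "roll": 0, "gripper": -1}, {"offset": [0, 0, 0], "roll": 0, "gripper": -1}, {"offset": [0, 0, 0], "roll": 0, "gripper": -1}]}}

```text
time_s: 36.6
eef_pos: [0.6035, 0.0071, 0.2546]
tcp_rot: [[0.999, 0.046, -0.003], [0.046, -0.999, 0.0], [-0.003, -0.0, -1.0]]
force: [-0.5, 0.6, 0.3]
grip_width: 0.0855
grip_force: 0.0
```

Run:
```python
from h import *
i,im,hsv=look('wrist','final')
for n,p,z,m in (('jar',[.612,.009,.06],.06,(hsv[:,:,1]<100)&(hsv[:,:,2]<110)),('tin',[.675,.011,.026],.026,(hsv[:,:,1]<60)&(hsv[:,:,2]>120)),('thick',[.611,-.088,.042],.042,(hsv[:,:,1]<60)&(hsv[:,:,2]>80)),('thin',[.613,.105,.017],.017,(hsv[:,:,1]<60)&(hsv[:,:,2]>80))):
    c0=proj(p,i)
    for q in blobs(m,200):
        if cv2.pointPolygonTest(q,tuple(map(float,c0)),False)>0:
            e=cv2.fitEllipse(q); print(n,cast([e[0]],i,z).round(4),np.round(e[1],1),rect(cast(q,i,z)))
print(bot.observe()['time_s'],bot.observe()['force'])
```

```text
jar [[0.6129 0.0093]] [34.6 35.8] [612.4   9.5  38.8  37.6 -23.7]
tin [[0.6756 0.0108]] [45.4 47.1] [675.1  10.7  51.4  50.5  48.1]
thick [[ 0.6188 -0.086 ]] [ 57.7 164.2] [610.9 -86.2 149.4  59.3   1.7]
thin [[0.6181 0.1061]] [ 38.  139.6] [612.5 105.7 130.1  42.4   3.5]
36.65 [-0.06022404  0.81831365 -1.08273561]
```

View pics/final.png

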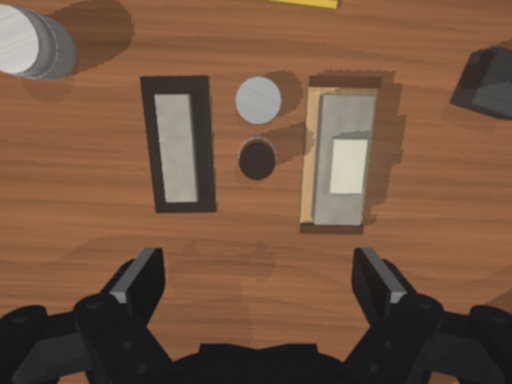

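The picture shows everything in place: the tin at (258,100) sits behind the jar at (257,160) with a gap of about 15 mm. The stones and block are centred and the robot is clear of everything. Handing in.

```bash
python3 -c "
from bench import bot
print(bot.finish_job())"
```

```text
the job is handed in; nothing more can be done
None
```

The bench is set out as asked and handed in at about 37 s: in the last wrist pictures everything sat within about 1.5 mm of its place, the jar was upright with about 15 mm to the tin, and I never touched the paint can, steel block or pencil.

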